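Roll the guide roller up to the sprung stop and bolt it in

TASK

Roll the loose steel roller along the blue tray by pushing its side until it presses lightly on the round sprung pad of the end stop, hold that light pressure for about a second, then ease off slowly so that the roller stays lying against the pad. Never ram the pad or squeeze its spring right down, and do not lift the roller. Then slide the keeper bolt fully home across the tray behind the roller, and leave the other things on the bench alone.

Things in the scene. Friction and masses are not known exactly. Their poses are not given: they have to be found in the camera images.
- tray: Blue tray fixed to the bench, 380 x 150 mm; its floor is 12 mm above the bench. Origin under its centre, on the bench. x = rolling direction, to the end stop; y = across, to the keeper bolt; z up. Guide walls along both sides, inner faces at y = +-53 mm, 8 mm thick, x = -175 to +125 mm, tops 22 mm above the bench; a like wall across the start end at x = -183 to -175 mm.
- roller: Loose roller of oiled steel (friction about 0.25) lying across the tray's floor near the start end, free to roll (takes about 1 N; pressed on the pad, friction takes 1 to 3 N of the push): barrel diameter 40 mm, 100 mm long, a 16 mm thick stub standing 8 mm out of each end; 0.35 to 0.6 kg. Origin at the middle of its axis, 32 mm above the bench; y = its axis; its x and z turn as it rolls.
- stop: Grey upright bracket of the end stop, 16 x 70 mm, 44 mm tall, fixed on the tray's floor at tray x = +170 mm; origin at the middle of its foot, axes as the tray's. It carries a screw along tray x with a round black sprung pad, 30 mm across, on the end facing the roller, centred at the height of the roller's axis.
- stop_axis (a point): Screw axis in the bracket's middle (32 mm above the bench). The screw does not turn; its setting is NOT measured: the pad's free face is 45 to 110 mm before this point (tray x = +60 to +125 mm), to be found by feel. The pad gives way from 1 N, 2.5 N more per mm, solid after 3 mm (8.5 N). Light pressure of roller on pad: 2 to 7 N; 10 N is too much.
- keeper (a joint): Travel of the keeper bolt, m: 0 to 0.008 at the start (drawn out, clear of the roller), 0.055 fully home. Slides along tray -y with about 2.5 N friction and stays where left. A flat steel bar 12 x 8 mm at tray x = 0, just above the wall; home, it reaches past the middle of the tray behind the seated roller, at least 14 mm clear of it.
- keeper_knob (a point): Middle of the top of the keeper's upright post, 65 mm above the bench; post 16 mm thick, free from 31 to 65 mm above the bench. At keeper = 0 it stands at tray x = 0, y = +129 mm and moves along tray -y with the bolt. Rails 29 mm high lie beside the bar (tray y = 68 to 146 mm, x = -16 to +16 mm).
- wrench: Bystander: steel open wrench 170 mm long lying on the bench beyond the tray (tray -y side). Leave alone.
- tin: Bystander: closed tin can, diameter 60 mm, 75 mm tall, standing on the robot's side of the tray near its start end. Origin at its foot. Leave alone.
- bushing: Bystander: brass bushing, diameter 44 mm, 28 mm tall, standing near the end stop on the robot's side. Origin at its foot. Leave alone.
Not all that is in view belongs to the job. What is meant by the roller is not yellow, and is the smaller of those in its own colour.

How it is judged:
On the way, in this order (a step that is already met when the one before it is completed fails the run):
1. the roller has been rolled (it has turned a quarter turn or so) and not slid along ((angle between roller's own x axis and vertical below 0.5 rad or angle between roller's own x axis and vertical above 2.64 rad)).
2. the roller is pressed steadily on the sprung pad with at least 1.5 N for half a second (contact force between roller and stop above 1.5 N), for 0.5 s.
At the end, for the whole second after the job is handed in: The roller lies at rest on the tray's floor with no more than 4 mm between it and the pad of the end stop, and the keeper bolt is within 5 mm of its full travel (horizontal distance between roller and stop_pad_c0 below 0.028 m and z of roller in the frame of tray below 0.036 m and linear speed of roller below 0.01 m/s and value of joint keeper above 0.05 m); the robot touches nothing.
It fails at once if the roller is pressed on the pad with more than 10 N, or hits it that hard (contact force between roller and stop above 10 N).
It fails at once if the roller is lifted off the tray by more than 8 mm (z of roller in the frame of tray above 0.04 m).
It fails at once if a bystander is moved by more than 20 mm (distance of any of wrench, tin, bushing from where it was at the start of the episode above 0.02 m).
It also fails if it takes over 72 s, if anything falls off the work surface, if the arm or the gripper's body presses on something with over 40 N, if the wrist force passes 120 N, or if a joint passes its speed limit or range.

ROBOT

A 6-joint arm with a two-finger parallel gripper is mounted at the origin on the work surface. World frame = base frame: x ahead of the robot, y to its left, z up, the work surface at z = 0. Lengths are in m, angles in rad, forces in N, time in s.
With the tool pointing down it reaches from about 0.375 to 0.9 m from the base axis. Payload 3.1 kg.
Tool frame: the origin (TCP) lies between the finger pads; the fingertips stand 25 mm ahead of it and the grasp point (between the pads) lies 6 mm ahead of it; y points along the fingers, x is the direction in which the jaws open and shut, and the axes are right-handed (so a half turn about y gives the same grasp; the last joint's range is limited). The gripper opens to 87 mm and grips with 3 to 60 N. Pads are 19 mm wide; open, the fingers measure 117 mm over their backs; the gripper's body (75 mm by 190 mm) begins 51 mm behind the grasp point.
Start: joints at [-1.319, 0.527, 1.433, -0, 1.181, -0.178], TCP at [0.261, -0.568, 0.248] pointing down, gripper open.
Joint ranges: [-3.08, 3.08], [-0.75, 2.2], [0.22, 2.44], [-1.43, 4.57], [0, 2.65], [-2.85, 2.85]. Speed limits (rad/s): [2.79, 2.79, 3.14, 3.14, 3.14, 3.14].

INTERFACE

Orientations are given as a unit quaternion [x, y, z, w].
In Python, from rig import robot gives the robot as it stands.
- The arm moves only by the tool carry_out, never from a script. Its argument "moves" is a list of rows, each a list of 7 numbers: the opening, from 0 (shut) to 1 (fully open), then the shift along the tool's x, y, z in cm, then the turn, a rotation vector about the tool's x, y, z in rad. In form: [[grip, x, y, z, rx, ry, rz], ...]. A call has 1 to 20 rows; each row is the pose to reach, as a shift and turn from the pose commanded when the call began, along the tool's axes at that moment; what a row does not reach only later rows make up. A row lasts 1/10 s, in which the tool goes at most 50 mm and 8.59 degrees, less where a joint would pass 70% of its speed; a pose out of reach is approached as far as the arm can. A call with a gripper value outside its range is refused whole. The fingers move at their own pace and stop on an object; "force" is the grip in N (left out, the last holds). Time passes only in rows, so rows that repeat a pose let the fingers close. It gives the time, the measured TCP pose, the force and the opening at its end, in the units of the state.
- robot.get_obs(): the state, without advancing time (a new reading comes with each control period).
- robot.camera(name): name is "scene" or "top" or "wrist"; returns the picture (420x560x3 uint8, red, green, blue); there is no depth.
- robot.camera_params(name): a dict with "fx", "fy", "cx", "cy" (pixels), "k1" (the pictures are not rectified: a ray, as slopes to the right and down, at radius r is drawn at 1 + k1 r^2 times it, then the intrinsics apply), "extrinsics" (4x4, takes a point from camera to world coordinates); the wrist camera has in their place "mount" (4x4, takes a point from camera to tool coordinates, whose origin is the TCP and whose axes are the tool frame's). Camera axes: x right, y down, z forward; pixel columns grow to the right and rows downward; lengths in m; the calibration is good to about 2 mm. A picture is of the moment at which its call begins: read the wrist's pose just before it. camera_params takes no time and is no camera call.
- robot.hand_in(): hands the job in, once; it reports no verdict.
The state is a dict: "time": time; "q": joint angles; "joint_velocities": joint speeds; "joint_torque": joint torques, N m; "position": TCP position; "tool_rot": TCP orientation; "ft_force": force on the tool from outside, world axes, zero at the start; "moment": the same for the moment, N m; "grip_width": finger opening in m.
Only numpy, scipy, OpenCV 4.12 (cv2) and the standard library are available. Lean on these libraries where they do the work, as an engineer would, in place of code of your own. Each camera call takes 0.05 s, during which the arm holds its last target.

## Working session

There is one attempt and no reset: what is moved stays moved. The work goes in short steps, Python scripts to look and compute and a tool call to move; the robot and the scene stay as the last step left them, time stands still between calls to the robot, and variables do not carry over. Pictures are saved under pics/ and viewed, and the job is handed in when it is done.

Besides the shell and the picture viewer there is one more tool, called after "Call:" in YAML: its name, and indented under it one key for each argument. carry_out: Moves the arm, as the interface text tells. Its arguments: {"type":"object","properties":{"moves":{"type":"array"},"force":{"type":"number"}},"required":["moves"]}

```bash
ls; mkdir -p pics; python3 - <<'E'
from rig import robot
import cv2,numpy as np
o=robot.get_obs();print(o)
for n in ("scene","top","wrist"):
    im=robot.camera(n);cv2.imwrite(f"pics/{n}0.png",im[:,:,::-1]);p=robot.camera_params(n);print(n,p)
E
```

```text
pics
{'time': 0.0, 'q': array([-1.31848344e+00,  5.28466036e-01,  1.43392424e+00,  7.21512867e-07,
        1.18139675e+00, -1.78514787e-01]), 'joint_velocities': array([-0.00139285, -0.00013434,  0.00184633,  0.00088161,  0.00075266,
       -0.00085722]), 'joint_torque': array([ 2.45207257e-04, -4.40044177e+01, -1.76592547e+01,  6.32848218e-02,
        5.82044001e-02, -1.72791392e-04]), 'position': array([ 0.26085736, -0.56719829,  0.24656469]), 'tool_rot': array([-0.59479131,  0.3821363 , -0.38099971,  0.59584761]), 'ft_force': array([-0.14091739,  0.25834068, -0.6876036 ]), 'moment': array([-0.0335533 ,  0.03309736,  0.03010481]), 'grip_width': 0.0869197115069789}
scene {'fx': 394.3114770113412, 'fy': 394.3114770113412, 'cx': 279.22215370682943, 'cy': 210.81463130494782, 'k1': -0.061342931001822344, 'extrinsics': array([[-0.05616711,  0.64090124, -0.76556571,  1.18871157],
       [ 0.99838003,  0.02907433, -0.04890807, -0.04137122],
       [-0.00908693, -0.76707254, -0.64149602,  0.56893665],
       [ 0.        ,  0.        ,  0.        ,  1.        ]])}
top {'fx': 453.225554664478
[... 152 characters left out ...]
4,  0.15354794,  0.4254198 ],
       [-0.9994863 ,  0.00104853, -0.03203173, -0.06078388],
       [ 0.03149029, -0.1536599 , -0.98762189,  1.00635666],
       [ 0.        ,  0.        ,  0.        ,  1.        ]])}
wrist {'fx': 355.2506525307599, 'fy': 355.2506525307599, 'cx': 280.1785056248663, 'cy': 208.1059580828901, 'k1': -0.07951044228657128, 'mount': array([[ 9.99999804e-01,  2.64379626e-04,  5.66695530e-04,
        -1.76783671e-05],
       [-4.76978304e-04, -2.63561688e-01,  9.64642426e-01,
        -1.37682532e-01],
       [ 4.04391034e-04, -9.64642507e-01, -2.63561510e-01,
         7.18772250e-02],
       [ 0.00000000e+00,  0.00000000e+00,  0.00000000e+00,
         1.00000000e+00]])}
```

View pics/scene0.png

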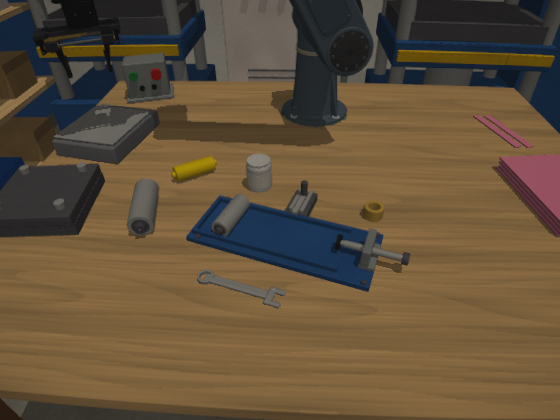

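View pics/top0.png

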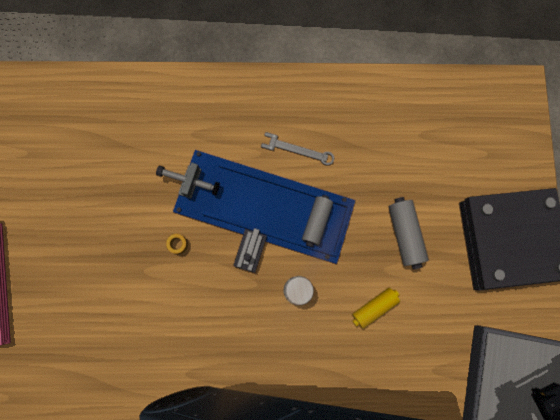

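View pics/wrist0.png

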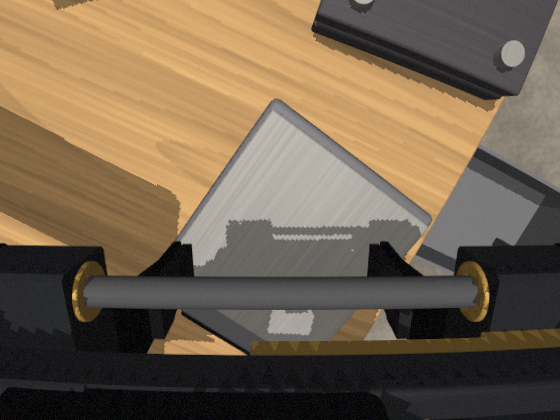

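```bash
cat > h.py <<'E'
from rig import robot
import cv2,numpy as np
from scipy.spatial.transform import Rotation as R
def und(n,uv,p=None):
    p=p or robot.camera_params(n)
    K=np.array([[p['fx'],0,p['cx']],[0,p['fy'],p['cy']],[0,0,1]])
    return cv2.undistortPoints(np.array(uv,float).reshape(-1,1,2),K,np.array([p['k1'],0,0,0,0])).reshape(-1,2)
def ext(n,o=None):
    p=robot.camera_params(n)
    if n!='wrist': return p['extrinsics']
    T=np.eye(4);T[:3,:3]=R.from_quat(o['tool_rot']).as_matrix();T[:3,3]=o['position']
    return T@p['mount']
def cast(n,uv,z,o=None):
    E=ext(n,o);d=np.c_[und(n,uv),np.ones(len(und(n,uv)))]@E[:3,:3].T
    return E[:3,3]+d*((z-E[2,3])/d[:,2])[:,None]
def proj(n,P,o=None):
    p=robot.camera_params(n);E=ext(n,o);Q=(np.atleast_2d(P)-E[:3,3])@E[:3,:3]
    s=Q[:,:2]/Q[:,2:];s=s*(1+p['k1']*(s**2).sum(1))[:,None]
    return s*[p['fx'],p['fy']]+[p['cx'],p['cy']]
E
python3 - <<'E'
from h import *
for n in('top','scene'):
    im=cv2.imread(f'pics/{n}0.png');hsv=cv2.cvtColor(im,cv2.COLOR_BGR2HSV)
    m=cv2.inRange(hsv,(100,120,40),(125,255,255))
    if n=='scene': m[:190]=0;
    else: m[300:]=0
    m=cv2.morphologyEx(m,cv2.MORPH_CLOSE,np.ones((3,3)))
    c=max(cv2.findContours(m,cv2.RETR_EXTERNAL,cv2.CHAIN_APPROX_NONE)[0],key=cv2.contourArea)
    P=cast(n,c.reshape(-1,2),0.012)[:,:2]
    r=cv2.minAreaRect((P*1000).astype(np.float32));b=cv2.boxPoints(r);print(n,r,b.round(1).tolist())
im=cv2.imread('pics/top0.png');cv2.imwrite('pics/topc.png',cv2.resize(im[130:330,140:440],None,fx=2.6,fy=2.6,interpolation=cv2.INTER_CUBIC))
im=cv2.imread('pics/scene0.png');cv2.imwrite('pics/scenec.png',cv2.resize(im[140:310,120:420],None,fx=2.6,fy=2.6,interpolation=cv2.INTER_CUBIC))
E
```

```text
top ((599.1548461914062, -68.82713317871094), (377.76324462890625, 148.23670959472656), 72.16351318359375) [[470.70001220703125, -225.89999389648438], [611.9000244140625, -271.29998779296875], [727.5999755859375, 88.30000305175781], [586.5, 133.6999969482422]]
scene ((606.6021118164062, -70.17097473144531), (377.0462341308594, 154.64707946777344), 71.98113250732422) [[474.79998779296875, -225.5], [621.7999877929688, -273.3999938964844], [738.4000244140625, 85.19999694824219], [591.4000244140625, 133.0]]
```

View pics/topc.png

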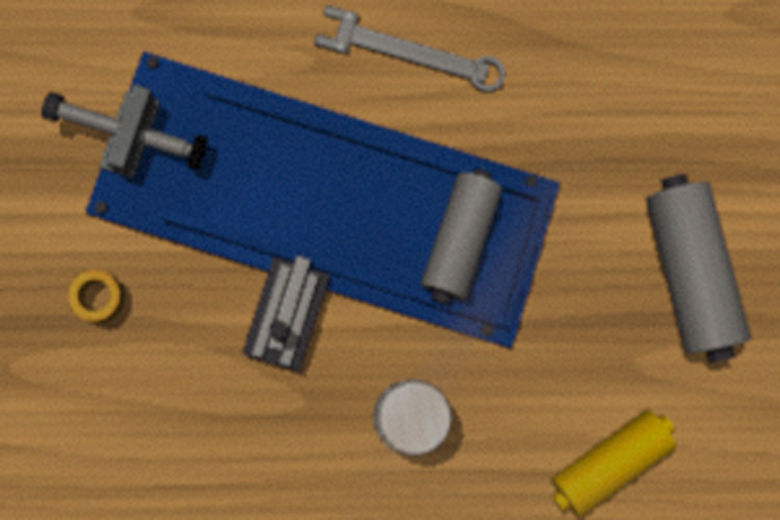

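View pics/scenec.png

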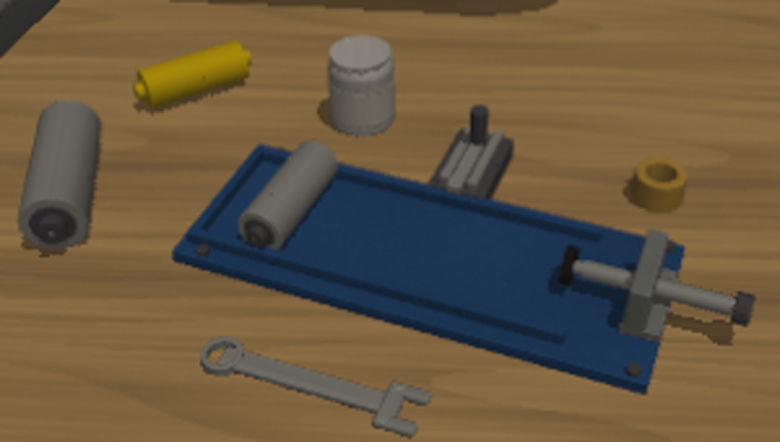

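```bash
cat >> h.py <<'E'
C=np.array([.602,-.069,0]);a=np.radians(72.1)
tx=np.array([np.cos(a),np.sin(a),0]);ty=np.array([-np.sin(a),np.cos(a),0])
def w(x,y,z): return C+x*tx+y*ty+np.array([0,0,z])
def tr(P): d=np.atleast_2d(P)-C; return np.c_[d@tx,d@ty,d[:,2]]*1000
def toT(o): return tr(o['position'])[0].round(1)
E
python3 - <<'E'
from h import *
Rm=R.from_quat(robot.get_obs()['tool_rot']).as_matrix();print(Rm.round(3))
print('roller',tr(cast('top',[[318,219.6]],.040)))
print('pad',tr(cast('top',[[219.6,188.5]],.040)),tr(cast('scene',[[120+562/2.6,140+265/2.6]],.032)))
print('knob',tr(cast('top',[[140+281/2.6,130+328/2.6]],.065)),tr(cast('scene',[[120+479/2.6,140+110/2.6]],.065)))
print('tin',tr(cast('top',[[140+414/2.6,130+418/2.6]],.075)))
print('bracket',tr(cast('top',[[140+145/2.6,130+125/2.6]],.044)))
for n,P in(('topc',[140,130]),('scenec',[120,140])):
    im=cv2.imread(f'pics/{n}.png');nm=n[:-1]
    for q in [w(x,y,.012) for x in(-.19,.19) for y in(-.075,.075)]+[w(0,.129,.065),w(.17,0,.044),w(-.175,.053,.022),w(-.175,-.053,.022),w(.125,.053,.022),w(.125,-.053,.022)]:
        u=(proj(nm,q)[0]-P)*2.6;cv2.circle(im,tuple(int(t) for t in u),3,(0,255,0),-1)
    cv2.imwrite(f'pics/{n}2.png',im)
E
```

```text
[[ 0.418 -0.     0.909]
 [-0.909  0.002  0.418]
 [-0.002 -1.     0.   ]]
roller [[-121.85940143    0.93500846   40.        ]]
pad [[101.75519304   1.19881822  40.        ]] [[108.01156505  -1.6869967   32.        ]]
knob [[ -3.64891492 122.95613446  65.        ]] [[  1.3828644  120.11756368  65.        ]]
tin [[-124.75564838  158.67674146   75.        ]]
bracket [[157.46950372  -4.09783015  44.        ]]
```

View pics/topc2.png

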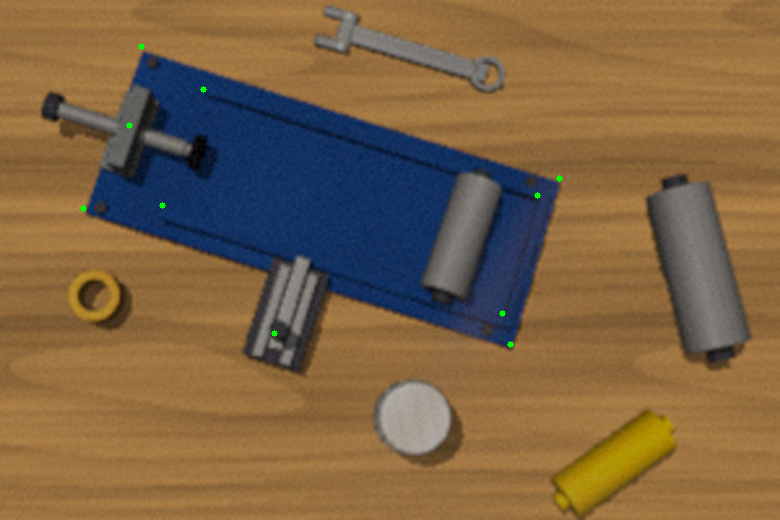

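View pics/scenec2.png

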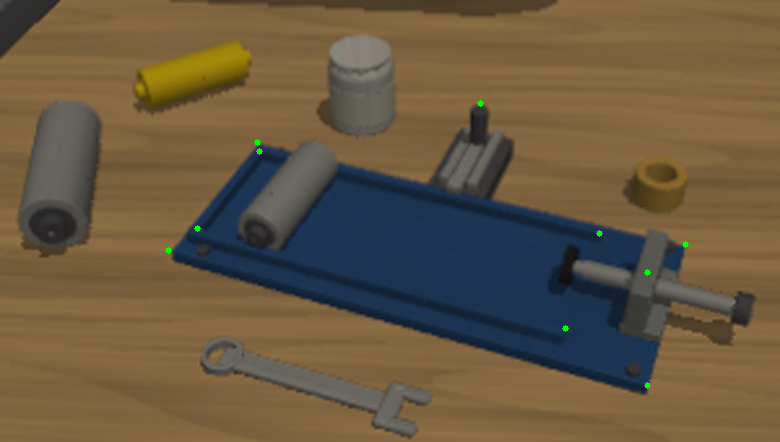

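```bash
cat >> h.py <<'E'
def delta(P,Rt=None):
    o=robot.get_obs();Rm=R.from_quat(o['tool_rot'])
    print('shift cm',(Rm.inv().apply(P-o['position'])*100).round(2))
    Rt=R.from_matrix(np.c_[-ty,[0,0,-1],tx])
    print('turn',(Rm.inv()*Rt).as_rotvec().round(4))
E
python3 -c "
from h import *
print(w(-.163,0,.2));delta(w(-.163,0,.2))"
```

```text
[ 0.55190087 -0.22410989  0.2       ]
shift cm [-19.03   4.72  40.77]
turn [-0.0009 -0.8275 -0.0014]
```

Call:
carry_out:
  moves:
    - [0.7,-1.9,0.3,4.1,0,-0.08,0]
    - [0.7,-3.8,0.8,8.2,0,-0.16,0]
    - [0.7,-5.7,1.2,12.2,0,-0.25,0]
    - [0.7,-7.6,1.6,16.3,0,-0.33,0]
    - [0.7,-9.5,2,20.4,0,-0.41,0]
    - [0.7,-11.4,2.5,24.5,0,-0.5,0]
    - [0.7,-13.3,3,28.5,0,-0.58,0]
    - [0.7,-15.2,3.5,32.6,0,-0.66,0]
    - [0.7,-17.1,4,36.7,0,-0.745,0]
    - [0.7,-19,4.7,40.8,0,-0.828,0]
    - [0.7,-19,4.7,40.8,0,-0.828,0]
    - [0.7,-19,4.7,40.8,0,-0.828,0]
    - [0.7,-19,4.7,40.8,0,-0.828,0]

```text
time: 1.45
position: [0.5519, -0.2255, 0.2005]
tool_rot: [0.699, -0.11, 0.11, -0.698]
ft_force: [0.1, -0.2, -0.3]
grip_width: 0.0609
```

```bash
python3 -c "
from h import *
o=robot.get_obs();print(o['time'],toT(o),o['q'].round(2),o['ft_force'],o['grip_width']);delta(w(-.163,0,.052))
cv2.imwrite('pics/w1.png',robot.camera('wrist')[:,:,::-1])
cv2.imwrite('pics/s1.png',robot.camera('scene')[:,:,::-1])
im=cv2.imread('pics/w1.png')
for x in(-.2,-.142,-.102,-.12): print(proj('wrist',w(x,0,.032),o))
"
```

```text
1.45 [-164.3   -0.4  200.5] [-0.57  0.55  1.55 -0.    1.04 -0.26] [ 0.08221548 -0.15255192 -0.25924974] 0.06090431003249216
shift cm [-0.03 14.85  0.14]
turn [ 0.0004 -0.0006 -0.0004]
[[279.77738068 233.23347326]]
[[279.74764239 170.08643628]]
[[279.72686633 123.07238382]]
[[279.73621907 144.56970331]]
```

View pics/w1.png

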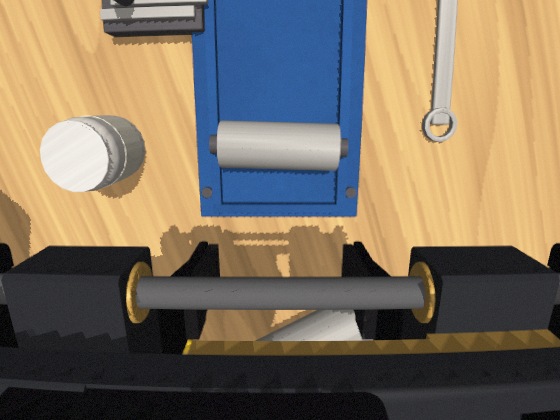

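View pics/s1.png

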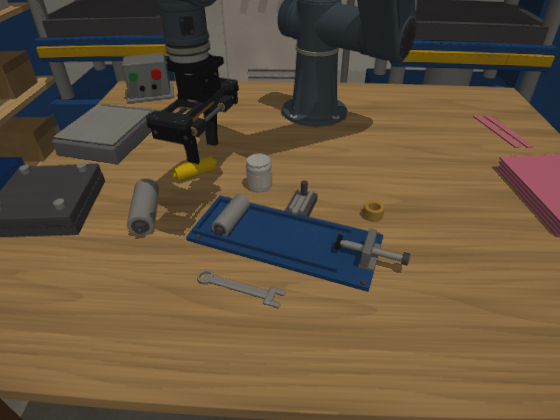

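Call:
carry_out:
  moves:
    - [0.7,0,4,0,0,0,0]
    - [0.7,0,8,0,0,0,0]
    - [0.7,0,11,0.1,0,0,0]
    - [0.7,0,13,0.1,0,0,0]
    - [0.7,0,14,0.1,0,0,0]
    - [0.7,0,14.8,0.1,0,0,0]
    - [0.7,0,14.8,0.1,0,0,0]
    - [0.7,0,14.8,0.1,0,0,0]
    - [0.7,0,14.8,0.1,0,0,0]

```text
time: 2.45
position: [0.5534, -0.2244, 0.0538]
tool_rot: [0.699, -0.109, 0.111, -0.698]
ft_force: [-0.1, 0.1, 0.5]
grip_width: 0.061
```

```bash
cat > s.py <<'E'
from h import *
import sys
o=robot.get_obs();f=o['ft_force'];print(o['time'],toT(o),'f',(f@tx).round(2),(f@ty).round(2),f[2].round(2))
if len(sys.argv)>1:
    n,c=sys.argv[1:3];im=robot.camera(c)[:,:,::-1]
    if c=='scene': im=cv2.resize(im[140:310,120:420],None,fx=2.6,fy=2.6,interpolation=cv2.INTER_CUBIC)
    cv2.imwrite(f'pics/{n}.png',im)
E
python3 s.py w2 wrist; python3 s.py s2 scene
```

```text
2.45 [-162.8   -1.5   53.8] f 0.08 0.09 0.49
2.5 [-162.7   -1.5   53.7] f -0.06 -0.65 -0.45
```

View pics/w2.png

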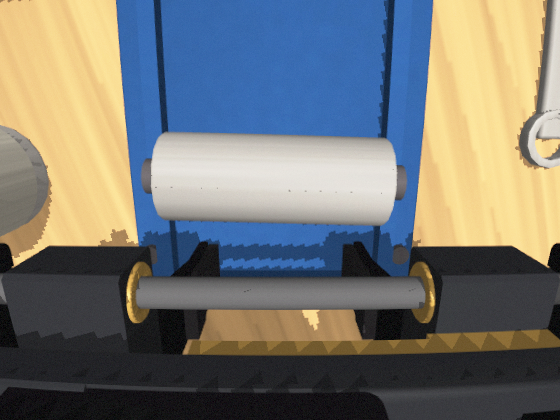

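View pics/s2.png

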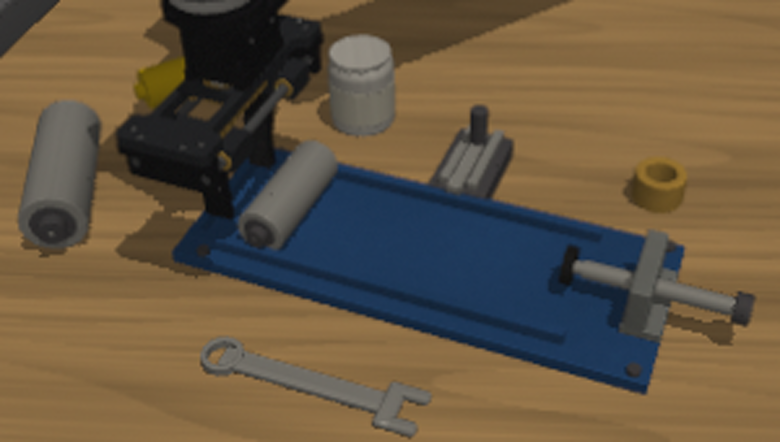

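Call:
carry_out:
  moves:
    - [0.7,0,0,0.2,0,0,0]
    - [0.7,0,0,0.4,0,0,0]
    - [0.7,0,0,0.6,0,0,0]
    - [0.7,0,0,0.8,0,0,0]
    - [0.7,0,0,1.0,0,0,0]
    - [0.7,0,0,1.2,0,0,0]
    - [0.7,0,0,1.4,0,0,0]
    - [0.7,0,0,1.6,0,0,0]
    - [0.7,0,0,1.8,0,0,0]
    - [0.7,0,0,2.0,0,0,0]
    - [0.7,0,0,2.2,0,0,0]
    - [0.7,0,0,2.4,0,0,0]
    - [0.7,0,0,2.6,0,0,0]
    - [0.7,0,0,2.8,0,0,0]
    - [0.7,0,0,3.0,0,0,0]
    - [0.7,0,0,3.2,0,0,0]
    - [0.7,0,0,3.4,0,0,0]
    - [0.7,0,0,3.6,0,0,0]
    - [0.7,0,0,3.8,0,0,0]
    - [0.7,0,0,4.0,0,0,0]

```text
time: 4.55
position: [0.565, -0.1857, 0.0526]
tool_rot: [0.699, -0.11, 0.11, -0.699]
ft_force: [-0.7, 0.3, -0.7]
grip_width: 0.0608
```

```bash
python3 s.py w3 wrist
```

```text
4.55 [-122.4   -0.7   52.6] f 0.03 0.73 -0.72
```

View pics/w3.png

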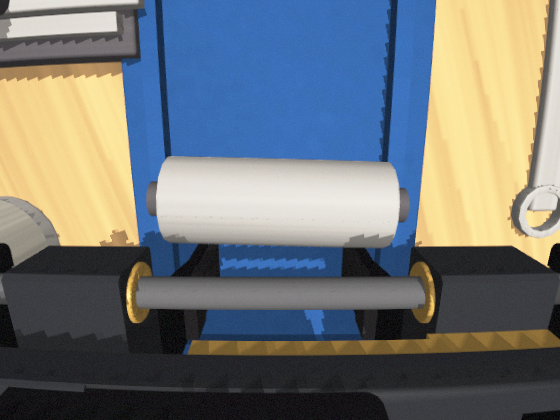

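Call:
carry_out:
  moves:
    - [0.7,0,0,0.3,0,0,0]
    - [0.7,0,0,0.6,0,0,0]
    - [0.7,0,0,0.9,0,0,0]
    - [0.7,0,0,1.2,0,0,0]
    - [0.7,0,0,1.5,0,0,0]
    - [0.7,0,0,1.8,0,0,0]
    - [0.7,0,0,2.1,0,0,0]
    - [0.7,0,0,2.4,0,0,0]
    - [0.7,0,0,2.7,0,0,0]
    - [0.7,0,0,3.0,0,0,0]
    - [0.7,0,0,3.3,0,0,0]
    - [0.7,0,0,3.6,0,0,0]
    - [0.7,0,0,3.9,0,0,0]
    - [0.7,0,0,4.2,0,0,0]
    - [0.7,0,0,4.5,0,0,0]
    - [0.7,0,0,4.8,0,0,0]
    - [0.7,0,0,5.1,0,0,0]
    - [0.7,0,0,5.4,0,0,0]
    - [0.7,0,0,5.7,0,0,0]
    - [0.7,0,0,6.0,0,0,0]

```text
time: 6.6
position: [0.5835, -0.1285, 0.0525]
tool_rot: [-0.699, 0.11, -0.11, 0.699]
ft_force: [0.5, -0.5, 0.4]
grip_width: 0.0607
```

```bash
python3 s.py w4 wrist;python3 s.py s4 scene
```

```text
6.6 [-62.3  -0.7  52.5] f -0.33 -0.63 0.4
6.65 [-61.8  -0.6  52.5] f 0.72 0.24 -0.15
```

View pics/w4.png

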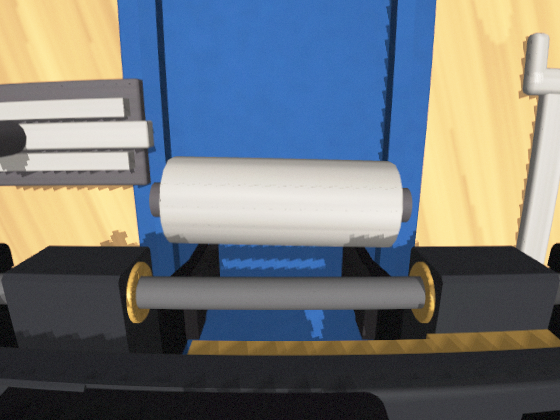

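View pics/s4.png

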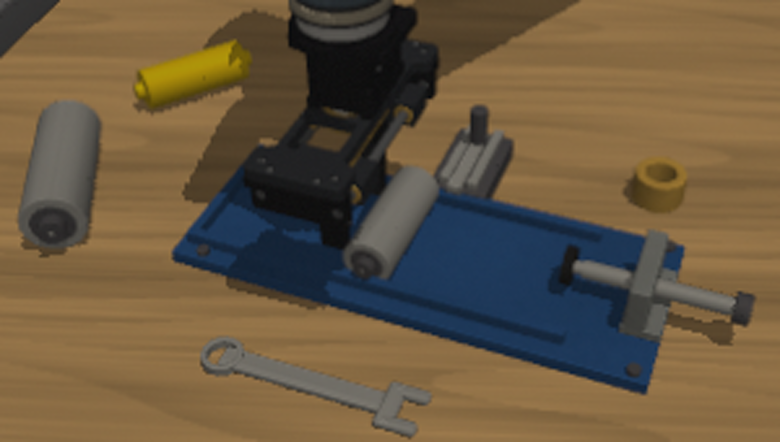

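```bash
python3 -c "
from h import *
o=robot.get_obs()
for u in ([152,133],[150,200],[410,204],[166,130],[2,135],[25,135]): print(u,tr(cast('wrist',[u],.032,o)).round(1))"
```

```text
[152, 133] [[ 1.  56.3 32. ]]
[150, 200] [[-29.6  59.9  32. ]]
[410, 204] [[-31.4 -60.9  32. ]]
[166, 130] [[ 2.2 49.9 32. ]]
[2, 135] [[  1.5 128.3  32. ]]
[25, 135] [[  1.2 116.5  32. ]]
```

```bash
python3 -c "
from h import *
o=robot.get_obs()
print(tr(cast('top',[[140+303/2.6,130+258/2.6]],.03)), proj('wrist',[w(0,.053,.022),w(0,.061,.022),w(0,.058,.024),w(0,.058,.032),w(-.032,.058,.032),w(-.032,.05,.032),w(0,.05,.032)],o).round(0))
im=cv2.imread('pics/w4.png');cv2.imwrite('pics/w4c.png',cv2.resize(im[60:250,0:250],None,fx=3,fy=3,interpolation=cv2.INTER_CUBIC))"
```

```text
[[-1.43910603 60.27781455 30.        ]] [[166. 134.]
 [150. 134.]
 [154. 134.]
 [148. 135.]
 [154. 205.]
 [171. 205.]
 [166. 135.]]
```

View pics/w4c.png

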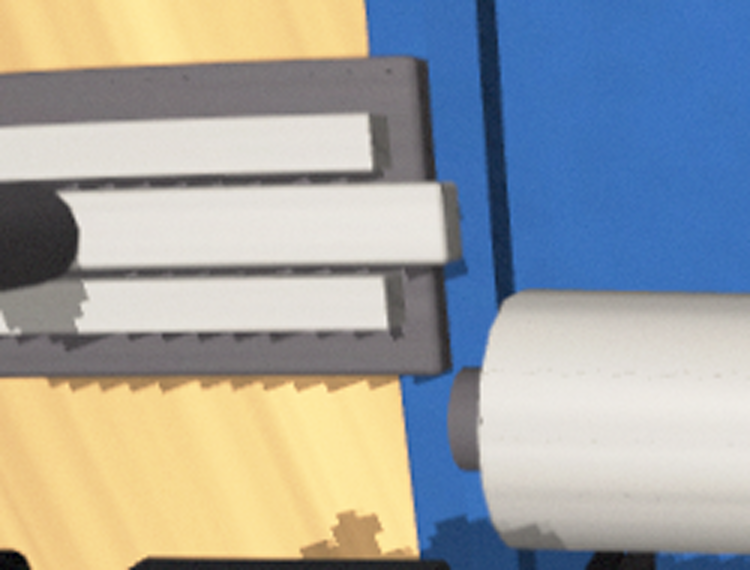

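Call:
carry_out:
  moves:
    - [0.7,0,0,0.2,0,0,0]
    - [0.7,0,0,0.4,0,0,0]
    - [0.7,0,0,0.6,0,0,0]
    - [0.7,0,0,0.8,0,0,0]
    - [0.7,0,0,1.0,0,0,0]

```text
time: 7.2
position: [0.5865, -0.1191, 0.0525]
tool_rot: [0.699, -0.11, 0.11, -0.699]
ft_force: [-1.1, 0.5, 0.1]
grip_width: 0.0613
```

```bash
python3 s.py w5 wrist; python3 -c "
import cv2
im=cv2.imread('pics/w5.png');cv2.imwrite('pics/w5c.png',cv2.resize(im[60:250,50:250],None,fx=3,fy=3,interpolation=cv2.INTER_CUBIC))"
```

```text
7.2 [-52.4  -0.7  52.5] f 0.18 1.21 0.13
```

View pics/w5c.png

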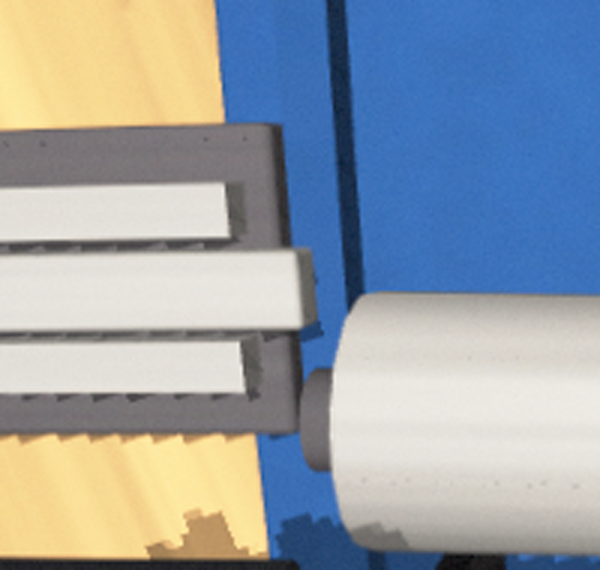

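Call:
carry_out:
  moves:
    - [0.7,0,0,0.1,0,0,0]
    - [0.7,0,0,0.2,0,0,0]
    - [0.7,0,0,0.3,0,0,0]
    - [0.7,0,0,0.4,0,0,0]
    - [0.7,0,0,0.5,0,0,0]
    - [0.7,0,0,0.6,0,0,0]
    - [0.7,0,0,0.7,0,0,0]
    - [0.7,0,0,0.8,0,0,0]
    - [0.7,0,0,0.9,0,0,0]
    - [0.7,0,0,1.0,0,0,0]
    - [0.7,0,0,1.1,0,0,0]
    - [0.7,0,0,1.2,0,0,0]

```text
time: 8.45
position: [0.5902, -0.1077, 0.0525]
tool_rot: [-0.699, 0.11, -0.11, 0.699]
ft_force: [-0.6, 0.0, -0.1]
grip_width: 0.0611
```

```bash
python3 s.py w6 wrist; python3 -c "
import cv2
im=cv2.imread('pics/w6.png');cv2.imwrite('pics/w6c.png',cv2.resize(im[60:250,50:250],None,fx=3,fy=3,interpolation=cv2.INTER_CUBIC))"
```

```text
8.45 [-40.5  -0.6  52.5] f -0.13 0.56 -0.13
```

View pics/w6c.png

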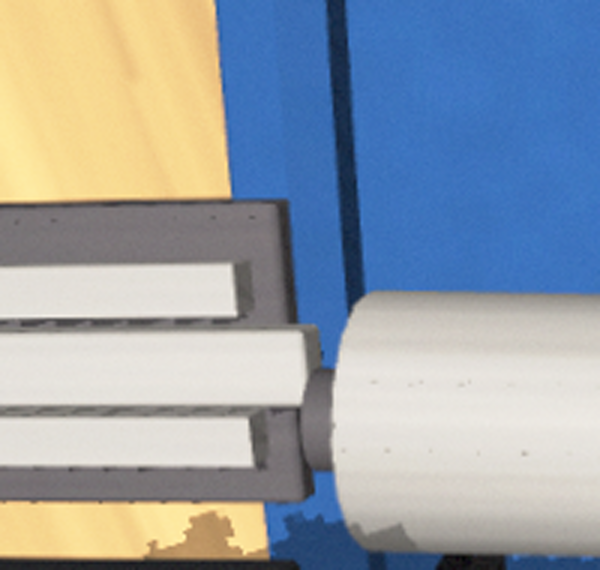

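Call:
carry_out:
  moves:
    - [0.7,0,0,0.15,0,0,0]
    - [0.7,0,0,0.3,0,0,0]
    - [0.7,0,0,0.45,0,0,0]
    - [0.7,0,0,0.6,0,0,0]
    - [0.7,0,0,0.75,0,0,0]
    - [0.7,0,0,0.9,0,0,0]
    - [0.7,0,0,1.05,0,0,0]
    - [0.7,0,0,1.2,0,0,0]
    - [0.7,0,0,1.35,0,0,0]
    - [0.7,0,0,1.5,0,0,0]
    - [0.7,0,0,1.65,0,0,0]
    - [0.7,0,0,1.8,0,0,0]
    - [0.7,0,0,2.0,0,0,0]
    - [0.7,0,0,2.2,0,0,0]
    - [0.7,0,0,2.4,0,0,0]
    - [0.7,0,0,2.6,0,0,0]
    - [0.7,0,0,2.8,0,0,0]
    - [0.7,0,0,3.0,0,0,0]

```text
time: 10.3
position: [0.5994, -0.079, 0.0525]
tool_rot: [-0.699, 0.11, -0.11, 0.699]
ft_force: [-0.7, -1.2, 1.3]
grip_width: 0.0612
```

```bash
python3 s.py w7 wrist
```

```text
10.3 [-10.3  -0.6  52.5] f -1.34 0.35 1.29
```

View pics/w7.png

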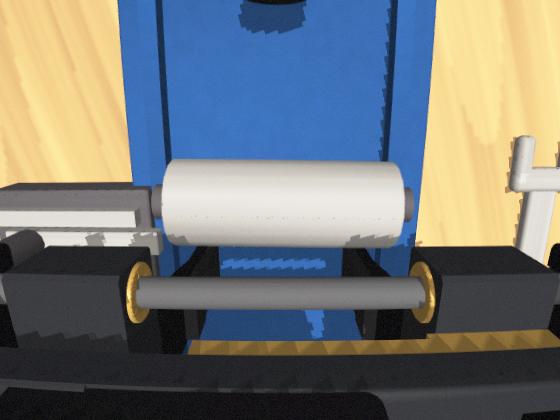

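Call:
carry_out:
  moves:
    - [0.7,0,0,0.25,0,0,0]
    - [0.7,0,0,0.5,0,0,0]
    - [0.7,0,0,0.75,0,0,0]
    - [0.7,0,0,1.0,0,0,0]
    - [0.7,0,0,1.25,0,0,0]
    - [0.7,0,0,1.5,0,0,0]
    - [0.7,0,0,1.75,0,0,0]
    - [0.7,0,0,2.0,0,0,0]
    - [0.7,0,0,2.25,0,0,0]
    - [0.7,0,0,2.5,0,0,0]
    - [0.7,0,0,2.75,0,0,0]
    - [0.7,0,0,3.0,0,0,0]
    - [0.7,0,0,3.25,0,0,0]
    - [0.7,0,0,3.5,0,0,0]
    - [0.7,0,0,3.7,0,0,0]
    - [0.7,0,0,3.9,0,0,0]
    - [0.7,0,0,4.0,0,0,0]

```text
time: 12.05
position: [0.6117, -0.0409, 0.0526]
tool_rot: [-0.698, 0.11, -0.11, 0.699]
ft_force: [0.5, 0.1, 0.4]
grip_width: 0.0605
```

```bash
python3 s.py w8 wrist;python3 s.py s8 scene
```

```text
12.05 [29.7 -0.6 52.6] f 0.2 -0.44 0.44
12.1 [29.8 -0.6 52.6] f -0.42 -0.38 -0.19
```

View pics/w8.png

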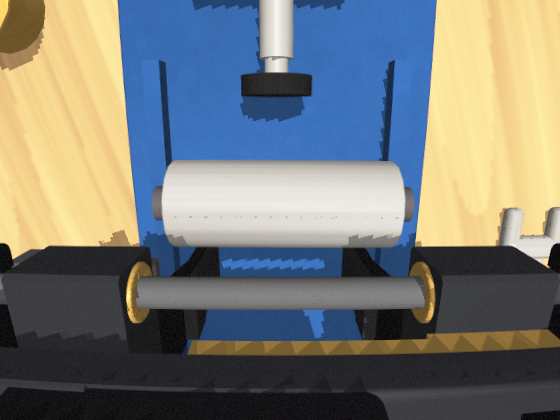

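View pics/s8.png

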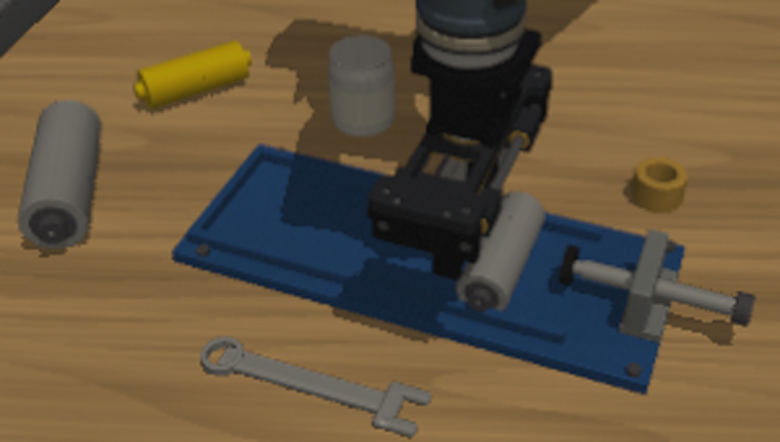

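```bash
python3 -c "
from h import *
o=robot.get_obs()
for z in(.017,.032,.047): print(z,tr(cast('wrist',[[276,96],[276,86],[276,74]],z,o)).round(1).tolist())
E=ext('wrist',o);print(tr(E[:3,3]))
c=tr(E[:3,3])[0]
# roller silhouette tangents
for row in(161,247):
    P=tr(cast('wrist',[[280,row]],.0,o))[0]; d=(P-c)[[0,2]];d/=np.linalg.norm(d)
    # center at z=32: signed distance 20
    n=np.array([-d[1],d[0]]); xs=[c[0]+(s*20-(32-c[2])*n[1])/n[0] for s in(1,-1)];print(row,xs)
"
```

```text
0.017 [[108.8, 1.5, 17.0], [113.3, 1.5, 17.0], [118.7, 1.5, 17.0]]
0.032 [[108.2, 1.3, 32.0], [112.3, 1.3, 32.0], [117.2, 1.3, 32.0]]
0.047 [[107.5, 1.2, 47.0], [111.3, 1.2, 47.0], [115.7, 1.2, 47.0]]
[[101.65479468  -0.37006857 190.2197728 ]]
161 [np.float64(100.35938249957273), np.float64(59.99248584982863)]
247 [np.float64(60.678212181530064), np.float64(17.67237857874639)]
```

Call:
carry_out:
  moves:
    - [0.7,0,0,0.2,0,0,0]
    - [0.7,0,0,0.4,0,0,0]
    - [0.7,0,0,0.6,0,0,0]
    - [0.7,0,0,0.8,0,0,0]
    - [0.7,0,0,1.0,0,0,0]
    - [0.7,0,0,1.2,0,0,0]
    - [0.7,0,0,1.4,0,0,0]
    - [0.7,0,0,1.6,0,0,0]
    - [0.7,0,0,1.8,0,0,0]
    - [0.7,0,0,2.0,0,0,0]
    - [0.7,0,0,2.1,0,0,0]
    - [0.7,0,0,2.2,0,0,0]
    - [0.7,0,0,2.3,0,0,0]

```text
time: 13.45
position: [0.6187, -0.0192, 0.0525]
tool_rot: [0.699, -0.11, 0.11, -0.699]
ft_force: [-0.5, -1.2, 0.7]
grip_width: 0.061
```

```bash
cat > f.py <<'E'
from h import *
import sys
F=[];X=[]
for i in range(int(sys.argv[1])):
    im=robot.camera('wrist');o=robot.get_obs();F.append(o['ft_force']);X.append(o['position'])
F=np.array(F);f=F.mean(0);print(o['time'],'x %.2f'%tr(np.mean(X,0))[0][0],'f',round(f@tx,2),round(f@ty,2),round(f[2],2),'sd',(F@tx).std().round(2))
if len(sys.argv)>2: cv2.imwrite(f'pics/{sys.argv[2]}.png',im[:,:,::-1])
E
python3 f.py 10 w9
```

```text
13.95 x 52.55 f 0.21 0.21 0.02 sd 0.56
```

View pics/w9.png

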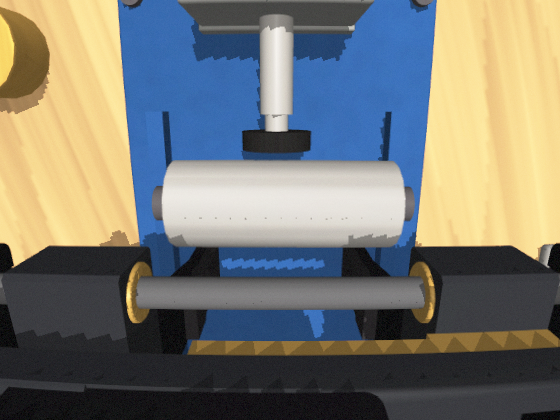

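Call:
carry_out:
  moves:
    - [0.7,0,0,0.05,0,0,0]
    - [0.7,0,0,0.1,0,0,0]
    - [0.7,0,0,0.15,0,0,0]
    - [0.7,0,0,0.2,0,0,0]
    - [0.7,0,0,0.25,0,0,0]
    - [0.7,0,0,0.3,0,0,0]

```text
time: 14.55
position: [0.6197, -0.0164, 0.0526]
tool_rot: [0.699, -0.11, 0.11, -0.699]
ft_force: [-0.8, -1.3, 0.1]
grip_width: 0.0608
```

```bash
python3 f.py 10
```

```text
15.05 x 55.55 f -0.19 -0.09 0.11 sd 0.45
```

Call:
carry_out:
  moves:
    - [0.7,0,0,0.02,0,0,0]
    - [0.7,0,0,0.04,0,0,0]
    - [0.7,0,0,0.06,0,0,0]
    - [0.7,0,0,0.08,0,0,0]
    - [0.7,0,0,0.1,0,0,0]

```text
time: 15.55
position: [0.62, -0.0155, 0.0526]
tool_rot: [0.699, -0.11, 0.11, -0.698]
ft_force: [0.0, -1.0, 0.6]
grip_width: 0.0612
```

```bash
python3 f.py 8
```

```text
15.95 x 56.46 f -0.54 0.13 0.23 sd 0.4
```

Call:
carry_out:
  moves:
    - [0.7,0,0,0.02,0,0,0]
    - [0.7,0,0,0.04,0,0,0]
    - [0.7,0,0,0.06,0,0,0]

```text
time: 16.25
position: [0.6201, -0.0148, 0.0525]
tool_rot: [-0.699, 0.11, -0.11, 0.699]
ft_force: [0.2, -0.8, -0.1]
grip_width: 0.0606
```

```bash
python3 f.py 8 w10
```

```text
16.65 x 57.11 f -0.76 -0.21 0.04 sd 0.8
```

View pics/w10.png

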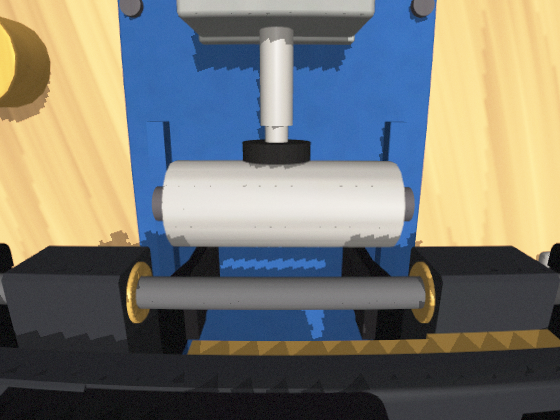

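Pad edge (row ~162) and roller (row ~162) now visually meet; force still about the rolling level. Continuing in 0.4 mm steps.

Call:
carry_out:
  moves:
    - [0.7,0,0,0.02,0,0,0]
    - [0.7,0,0,0.04,0,0,0]
    - [0.7,0,0,0.04,0,0,0]

```text
time: 16.95
position: [0.6202, -0.0146, 0.0525]
tool_rot: [0.699, -0.11, 0.11, -0.698]
ft_force: [-1.2, -0.5, 0.9]
grip_width: 0.0612
```

```bash
python3 f.py 8
```

```text
17.35 x 57.42 f -1.18 -0.05 0.58 sd 0.62
```

Call:
carry_out:
  moves:
    - [0.7,0,0,0.02,0,0,0]
    - [0.7,0,0,0.04,0,0,0]
    - [0.7,0,0,0.04,0,0,0]

```text
time: 17.65
position: [0.6203, -0.0144, 0.0526]
tool_rot: [0.699, -0.11, 0.11, -0.698]
ft_force: [-0.8, -2.4, 1.5]
grip_width: 0.0609
```

```bash
python3 f.py 8
```

```text
18.05 x 57.64 f -2.66 -0.2 1.25 sd 0.63
```

Call:
carry_out:
  moves:
    - [0.7,0,0,0.02,0,0,0]
    - [0.7,0,0,0.04,0,0,0]
    - [0.7,0,0,0.04,0,0,0]

```text
time: 18.35
position: [0.6205, -0.014, 0.0526]
tool_rot: [0.699, -0.11, 0.11, -0.698]
ft_force: [-2.3, -4.6, 1.6]
grip_width: 0.0607
```

```bash
python3 f.py 8
```

```text
18.75 x 58.11 f -4.39 0.06 1.96 sd 0.37
```

Call:
carry_out:
  moves:
    - [0.7,0,0,0.02,0,0,0]
    - [0.7,0,0,0.03,0,0,0]
    - [0.7,0,0,0.03,0,0,0]

```text
time: 19.05
position: [0.6206, -0.0137, 0.0526]
tool_rot: [0.699, -0.11, 0.11, -0.698]
ft_force: [-1.9, -4.5, 2.7]
grip_width: 0.0609
```

```bash
python3 f.py 8 w11
```

```text
19.45 x 58.40 f -4.96 0.02 2.04 sd 0.37
```

View pics/w11.png

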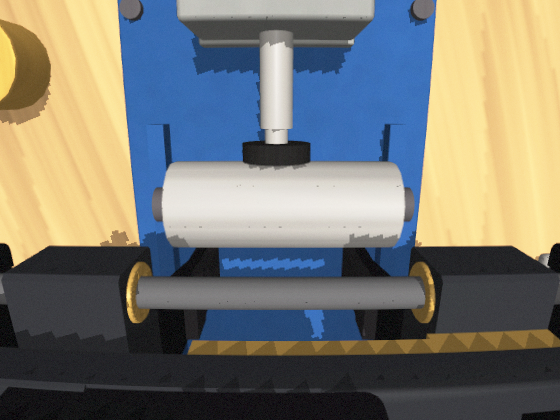

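Call:
carry_out:
  moves:
    - [0.7,0,0,0.02,0,0,0]
    - [0.7,0,0,0.04,0,0,0]
    - [0.7,0,0,0.04,0,0,0]
    - [0.7,0,0,0.04,0,0,0]
    - [0.7,0,0,0.04,0,0,0]

```text
time: 19.95
position: [0.6206, -0.0134, 0.0526]
tool_rot: [0.699, -0.11, 0.11, -0.698]
ft_force: [-1.7, -6.3, 2.4]
grip_width: 0.0613
```

```bash
python3 f.py 8
```

```text
20.35 x 58.64 f -5.63 0.17 2.19 sd 0.67
```

Call:
carry_out:
  moves:
    - [0.7,0,0,0,0,0,0]
    - [0.7,0,0,0,0,0,0]
    - [0.7,0,0,0,0,0,0]
    - [0.7,0,0,0,0,0,0]
    - [0.7,0,0,0,0,0,0]
    - [0.7,0,0,0,0,0,0]
    - [0.7,0,0,0,0,0,0]
    - [0.7,0,0,0,0,0,0]

```text
time: 21.15
position: [0.6206, -0.0134, 0.0526]
tool_rot: [0.699, -0.11, 0.11, -0.698]
ft_force: [-2.0, -5.3, 2.3]
grip_width: 0.0611
```

Call:
carry_out:
  moves:
    - [0.7,0,0,-0.01,0,0,0]
    - [0.7,0,0,-0.02,0,0,0]
    - [0.7,0,0,-0.03,0,0,0]
    - [0.7,0,0,-0.04,0,0,0]
    - [0.7,0,0,-0.05,0,0,0]
    - [0.7,0,0,-0.06,0,0,0]
    - [0.7,0,0,-0.07,0,0,0]
    - [0.7,0,0,-0.08,0,0,0]
    - [0.7,0,0,-0.09,0,0,0]
    - [0.7,0,0,-0.1,0,0,0]
    - [0.7,0,0,-0.11,0,0,0]
    - [0.7,0,0,-0.12,0,0,0]
    - [0.7,0,0,-0.13,0,0,0]
    - [0.7,0,0,-0.14,0,0,0]
    - [0.7,0,0,-0.15,0,0,0]
    - [0.7,0,0,-0.16,0,0,0]
    - [0.7,0,0,-0.17,0,0,0]
    - [0.7,0,0,-0.18,0,0,0]
    - [0.7,0,0,-0.19,0,0,0]
    - [0.7,0,0,-0.2,0,0,0]

```text
time: 23.15
position: [0.6201, -0.0149, 0.0526]
tool_rot: [-0.698, 0.11, -0.11, 0.699]
ft_force: [-0.0, 1.8, 0.2]
grip_width: 0.0609
```

Call:
carry_out:
  moves:
    - [0.7,0,0,-0.01,0,0,0]
    - [0.7,0,0,-0.02,0,0,0]
    - [0.7,0,0,-0.03,0,0,0]
    - [0.7,0,0,-0.04,0,0,0]
    - [0.7,0,0,-0.05,0,0,0]
    - [0.7,0,0,-0.06,0,0,0]
    - [0.7,0,0,-0.07,0,0,0]
    - [0.7,0,0,-0.08,0,0,0]
    - [0.7,0,0,-0.09,0,0,0]
    - [0.7,0,0,-0.1,0,0,0]
    - [0.7,0,0,-0.12,0,0,0]
    - [0.7,0,0,-0.14,0,0,0]
    - [0.7,0,0,-0.16,0,0,0]
    - [0.7,0,0,-0.18,0,0,0]
    - [0.7,0,0,-0.2,0,0,0]
    - [0.7,0,0,-0.3,0,0,0]
    - [0.7,0,0,-0.4,0,0,0]
    - [0.7,0,0,-0.6,0,0,0]
    - [0.7,0,0,-0.8,0,0,0]
    - [0.7,0,0,-1.2,0,0,0]

```text
time: 25.15
position: [0.6163, -0.0265, 0.0526]
tool_rot: [-0.699, 0.11, -0.11, 0.699]
ft_force: [0.8, -0.2, -0.2]
grip_width: 0.061
```

```bash
python3 f.py 4 w12; python3 s.py s12 scene
```

```text
25.35 x 44.44 f -0.27 -0.1 -0.0 sd 0.66
25.35 [44.8 -0.6 52.5] f -1.28 0.25 0.6
```

View pics/w12.png

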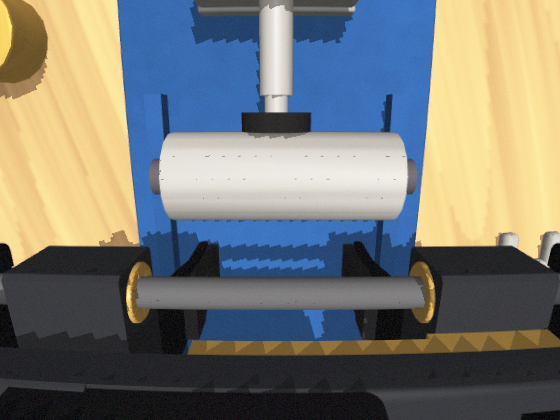

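View pics/s12.png

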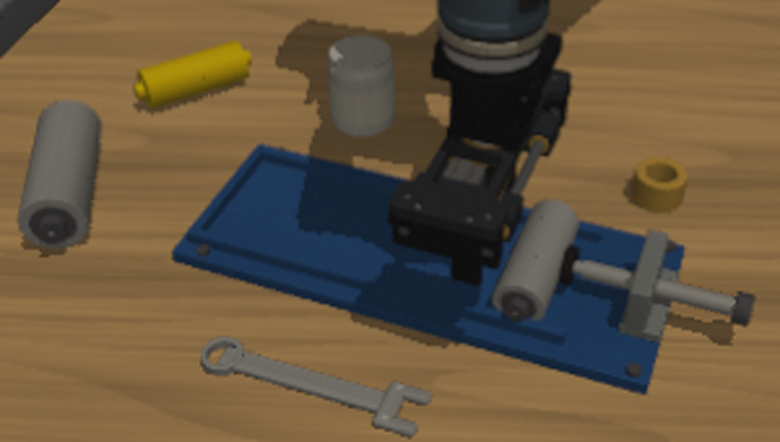

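Call:
carry_out:
  moves:
    - [0.7,0,-3,0,0,0,0]
    - [0.7,0,-7,0,0,0,0]
    - [0,0,-10,-0.5,0,0,0]
    - [0,-2,-11,-1.5,0,0,0]
    - [0,-6,-11,-2.5,0,0,0]
    - [0,-10,-11,-3.5,0,0,0]
    - [0,-14,-11,-4.2,0,0,0]
    - [0,-16.5,-11,-4.4,0,0,0]
    - [0,-16.5,-11,-4.4,0,0,0]
    - [0,-16.5,-11,-4.4,0,0,0]

```text
time: 26.4
position: [0.4466, -0.0178, 0.163]
tool_rot: [0.699, -0.109, 0.111, -0.698]
ft_force: [0.1, 0.1, 1.2]
grip_width: 0.0054
```

```bash
python3 s.py w13 wrist; python3 -c "
from h import *
print(robot.get_obs()['grip_width']);delta(w(.0005,.164,.065))"; python3 s.py s13 scene
```

```text
26.4 [  1.  163.6 163. ] f 0.13 -0.03 1.2
0.0034566607529340635
shift cm [-0.19  9.8  -0.05]
turn [-0.0001  0.0004  0.0033]
26.45 [  1.  162.5 163. ] f -0.91 -0.88 -0.31
```

View pics/w13.png

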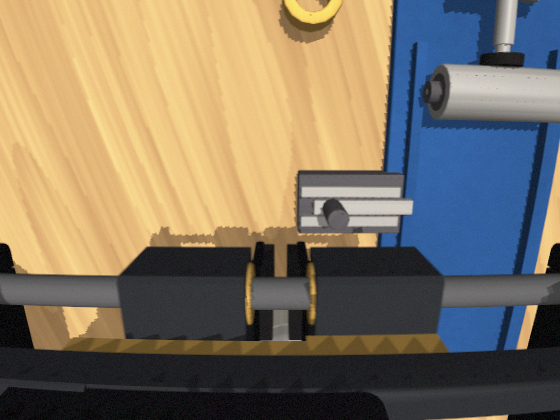

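View pics/s13.png

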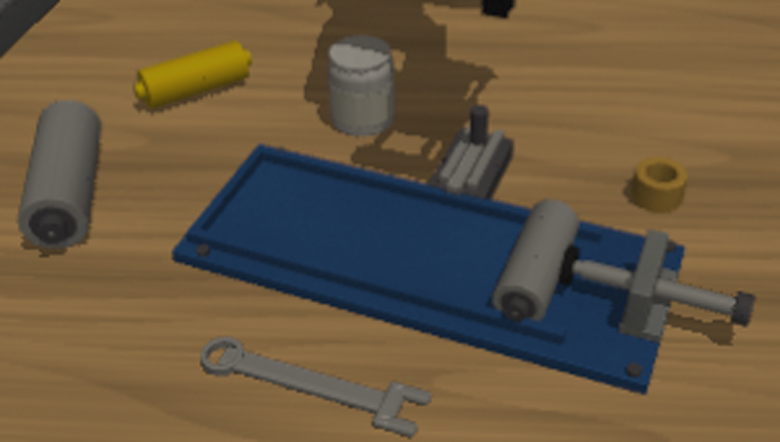

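```bash
python3 -c "
from h import *
o=robot.get_obs();print(o['position'],toT(o))
print(tr(cast('wrist',[[340,218]],.065,o)),tr(cast('wrist',[[410,207]],.031,o)))"
```

```text
[ 0.4480311  -0.01823692  0.16291893] [  1.  162.1 162.9]
[[  1.32399523 120.21680408  65.        ]] [[5.02378066e-02 5.83274888e+01 3.10000000e+01]]
```

Call:
carry_out:
  moves:
    - [0,-0.1,4,0,0,0,0]
    - [0,-0.1,7,0,0,0,0]
    - [0,-0.1,9,0,0,0,0]
    - [0,-0.1,9.8,0,0,0,0]
    - [0,-0.1,9.8,0,0,0,0]
    - [0,-0.1,9.8,0,0,0,0]

```text
time: 27.1
position: [0.4459, -0.0176, 0.0649]
tool_rot: [0.699, -0.109, 0.11, -0.698]
ft_force: [0.6, 0.5, 0.4]
grip_width: 0.0005
```

```bash
python3 s.py w14 wrist; python3 s.py s14 scene
```

```text
27.1 [  0.9 164.3  64.9] f 0.65 -0.47 0.45
27.15 [  1.  164.3  65.2] f -0.08 0.17 0.35
```

View pics/w14.png

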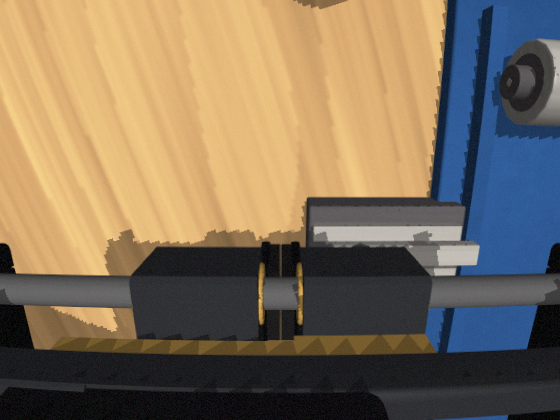

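View pics/s14.png

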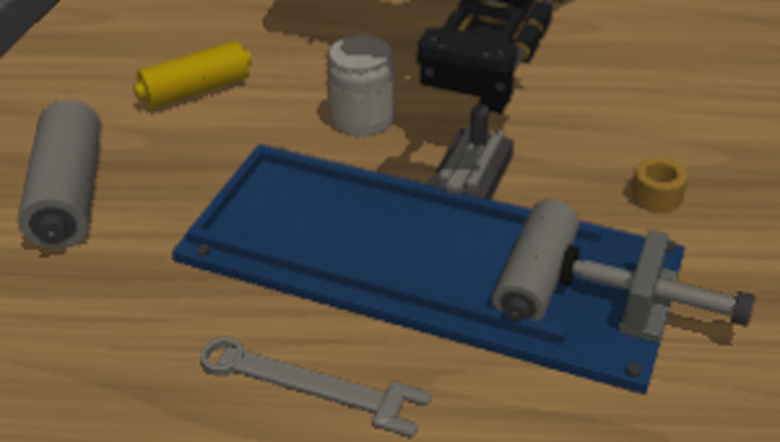

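Call:
carry_out:
  moves:
    - [0,0.4,0,0,0,0,0]
    - [0,0.8,0,0,0,0,0]
    - [0,1.1,0,0,0,0,0]
    - [0,1.4,0,0,0,0,0]
    - [0,1.7,0,0,0,0,0]
    - [0,2.0,0,0,0,0,0]
    - [0,2.3,0,0,0,0,0]
    - [0,2.6,0,0,0,0,0]
    - [0,2.9,0,0,0,0,0]
    - [0,3.2,0,0,0,0,0]
    - [0,3.5,0,0,0,0,0]

```text
time: 28.3
position: [0.4777, -0.0279, 0.0644]
tool_rot: [-0.698, 0.11, -0.109, 0.699]
ft_force: [-2.0, 0.7, 1.0]
grip_width: 0.0007
```

```bash
python3 f.py 4 w15; python3 s.py s15 scene
```

```text
28.5 x 0.90 f -0.0 1.73 -0.33 sd 0.3
28.5 [  0.9 130.   64.5] f 0.49 1.97 -0.4
```

View pics/w15.png

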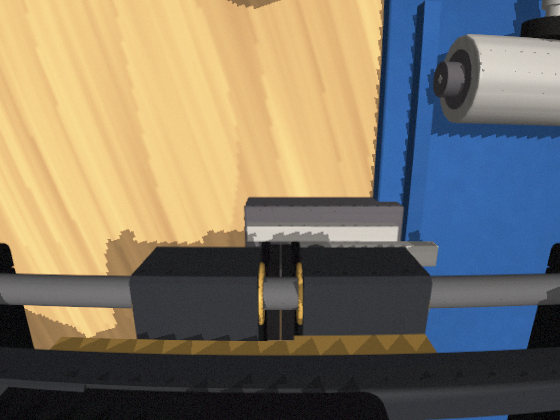

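View pics/s15.png

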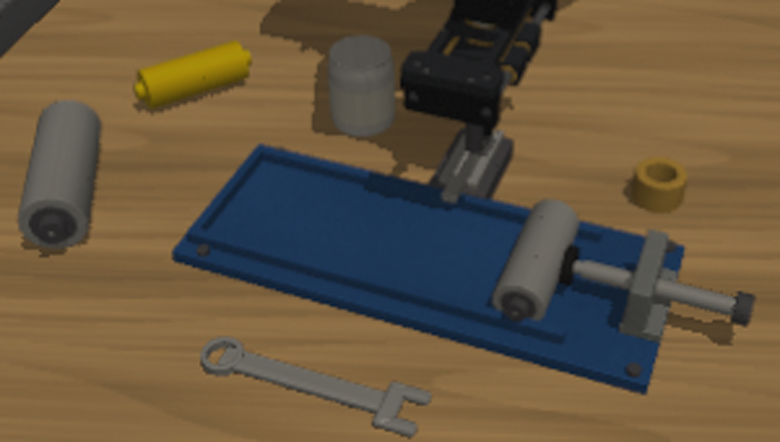

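Call:
carry_out:
  moves:
    - [0,0.3,0,0,0,0,0]
    - [0,0.6,0,0,0,0,0]
    - [0,0.9,0,0,0,0,0]
    - [0,1.2,0,0,0,0,0]
    - [0,1.5,0,0,0,0,0]
    - [0,1.8,0,0,0,0,0]
    - [0,2.1,0,0,0,0,0]
    - [0,2.3,0,0,0,0,0]
    - [0,2.5,0,0,0,0,0]

```text
time: 29.45
position: [0.5022, -0.0358, 0.0645]
tool_rot: [0.699, -0.11, 0.11, -0.699]
ft_force: [-1.8, 0.8, 0.4]
grip_width: 0.0005
```

```bash
python3 s.py w16 wrist
```

```text
29.45 [  0.9 105.2  64.5] f 0.22 1.93 0.41
```

Call:
carry_out:
  moves:
    - [0,0.1,0,0,0,0,0]
    - [0,0.2,0,0,0,0,0]
    - [0,0.3,0,0,0,0,0]
    - [0,0.4,0,0,0,0,0]

```text
time: 29.9
position: [0.5058, -0.037, 0.0646]
tool_rot: [-0.699, 0.11, -0.11, 0.699]
ft_force: [-2.8, 0.3, -0.5]
grip_width: 0.0006
```

```bash
python3 f.py 4 w17; python3 s.py s17 scene
```

```text
30.1 x 0.91 f 0.24 2.43 -1.2 sd 0.24
30.1 [  0.9 101.1  64.6] f 0.16 1.91 -1.39
```

View pics/s17.png

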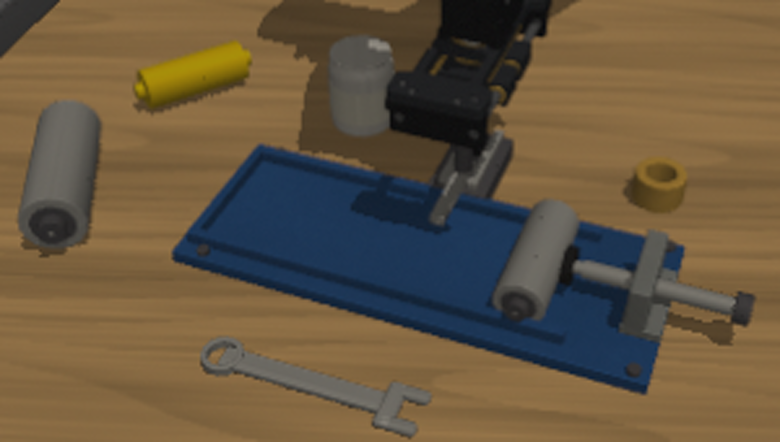

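Call:
carry_out:
  moves:
    - [0,0.2,0,0,0,0,0]
    - [0,0.4,0,0,0,0,0]
    - [0,0.6,0,0,0,0,0]
    - [0,0.8,0,0,0,0,0]
    - [0,0.8,0,0,0,0,0]

```text
time: 30.65
position: [0.5137, -0.0395, 0.0645]
tool_rot: [0.699, -0.11, 0.11, -0.699]
ft_force: [-2.2, 0.1, -0.2]
grip_width: 0.0005
```

```bash
python3 f.py 4
```

```text
30.85 x 0.91 f -0.13 2.35 -1.19 sd 0.48
```

Call:
carry_out:
  moves:
    - [0,0.2,0,0,0,0,0]
    - [0,0.4,0,0,0,0,0]
    - [0,0.4,0,0,0,0,0]

```text
time: 31.15
position: [0.5141, -0.0396, 0.0643]
tool_rot: [-0.698, 0.112, -0.107, 0.699]
ft_force: [-7.8, 2.0, 3.6]
grip_width: 0.0005
```

```bash
python3 f.py 4 w18; python3 s.py s18 scene
```

```text
31.35 x 0.92 f -0.66 7.14 2.63 sd 0.56
31.35 [ 0.9 92.7 64.3] f -1.18 6.99 2.18
```

View pics/s18.png

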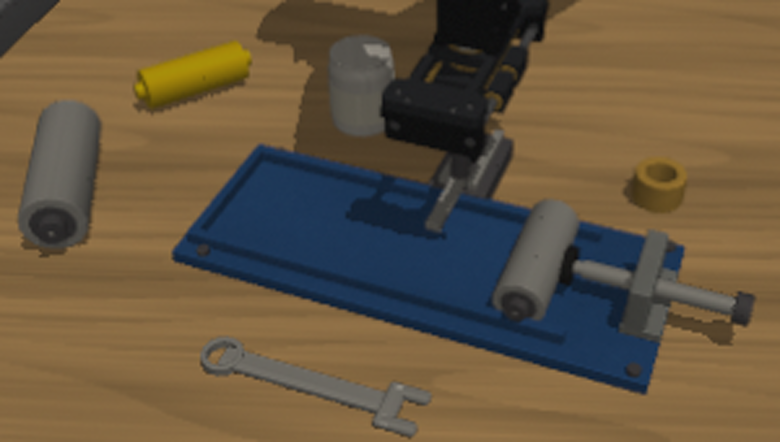

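View pics/w18.png

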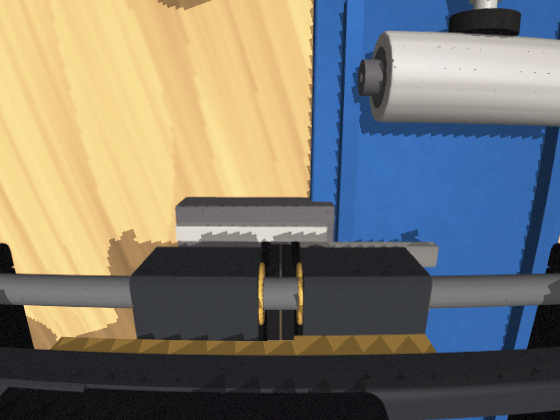

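```bash
python3 -c "
from h import *
o=robot.get_obs()
print(tr(cast('scene',[[120+434/2.6,140+228/2.6]],.03)),tr(cast('wrist',[[437,246]],.031,o)))"
```

```text
[[ 3.66987217  5.31859859 30.        ]] [[ 5.82324606 11.19684617 31.        ]]
```

Call:
carry_out:
  moves:
    - [0,0.1,0,0,0,0,0]
    - [0,0.2,0,0,0,0,0]
    - [0,0.2,0,0,0,0,0]

```text
time: 31.7
position: [0.5142, -0.0397, 0.0643]
tool_rot: [-0.698, 0.114, -0.106, 0.699]
ft_force: [-9.6, 2.7, 6.0]
grip_width: 0.0005
```

```bash
python3 f.py 4; python3 s.py
```

```text
31.9 x 0.92 f -0.88 10.01 4.96 sd 0.26
31.9 [ 0.9 92.5 64.2] f -0.77 10.36 5.01
```

Call:
carry_out:
  moves:
    - [0,-0.5,0,0,0,0,0]
    - [0,-1,0,0,0,0,0]
    - [0,-2,0,0,0,0,0]
    - [0,-3,0,0,0,0,0]
    - [0,-5,-1,0,0,0,0]
    - [0,-5,-5,0,0,0,0]
    - [0,-5,-9,0,0,0,0]
    - [0,-5,-13,0,0,0,0]
    - [0,-5,-13,0,0,0,0]
    - [0,-5,-13,0,0,0,0]

```text
time: 32.9
position: [0.4717, -0.0259, 0.1954]
tool_rot: [0.699, -0.109, 0.111, -0.698]
ft_force: [-0.2, 0.5, -0.3]
grip_width: 0.0006
```

```bash
python3 s.py w20 wrist; python3 s.py s20 scene; python3 s.py t20 top;python3 -c "
import cv2
im=cv2.imread('pics/t20.png');cv2.imwrite('pics/t20c.png',cv2.resize(im[130:330,140:440],None,fx=2.6,fy=2.6))"
```

```text
32.9 [  1.  137.2 195.4] f 0.42 0.38 -0.26
32.95 [  0.9 138.1 194.3] f -0.81 -0.46 -0.5
33.0 [  0.9 138.5 193.6] f -0.2 0.15 0.12
```

View pics/w20.png

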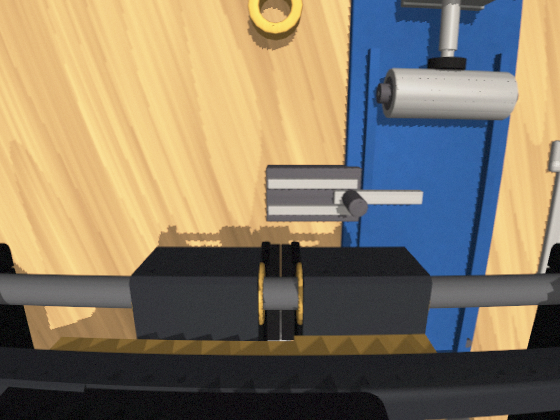

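View pics/s20.png

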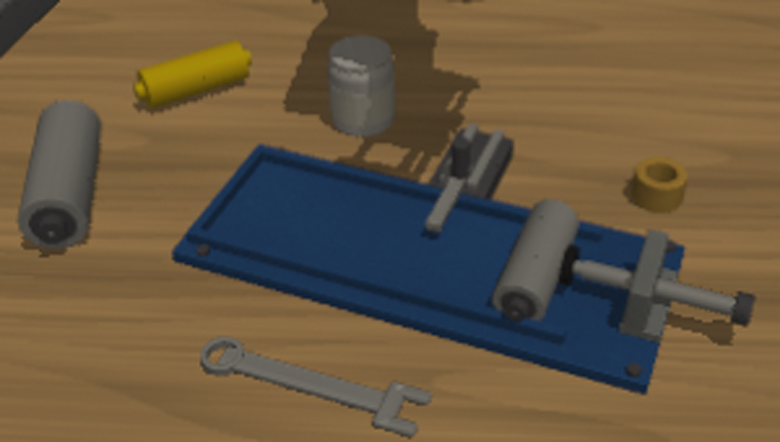

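View pics/t20c.png

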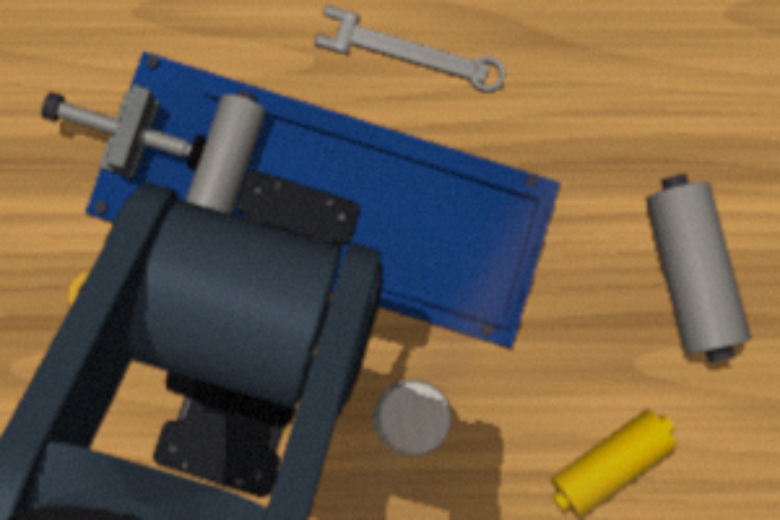

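```bash
python3 -c "
from h import *
o=robot.get_obs()
print(tr(cast('wrist',[[356,207]],.065,o)),tr(cast('scene',[[120+461/2.6,140+135/2.6]],.065)))
robot.hand_in()"
```

```text
[[ 0.97557374 80.04966293 65.        ]] [[-1.40938163 82.07048673 65.        ]]
the job is handed in; nothing more can be done
```

The job is handed in. I think it succeeded, but one of my last checks disagrees on the keeper bolt, and hand-in reports no verdict.

**Roller:** I pushed the grey roller in the tray with open fingers at axis height until it met the pad, and it rolled without visible slipping. Contact came with the tool at about tray x = 57.3 mm. I held a wrist push of about 5.6 N for over a second, which I estimate put 3 to 4.5 N on the pad. Then I eased off at 1 mm/s. The last pictures show the roller lying flat against the pad. The contact force between roller and pad itself was not measured.

**Keeper bolt:** I pushed the post with shut fingers until it hit a firm stop. The force rose from about 2.4 N to 10 N with no further movement.
- **Bar tip:** it moved from about tray y = 58 mm to between 5 and 11 mm. Added to the starting travel of about 6 to 8 mm, that puts it at full travel.
- **Post (disagrees):** two rough picture readings of its top gave tray y = 80 and 82 mm, where 74 mm means fully home. Taken literally, that is 47 to 49 mm of travel, just short of the 50 mm required. I trusted the hard stop and the bar tip instead. These two readings came from the same script that handed the job in, so I could not check further.

**Other things:** the gripper is clear of everything. The tin and wrench look unmoved in the last pictures. The bushing looks unmoved in the scene and wrist views; the arm partly hides it in the top view. Time at hand-in was about 33 s of the 72 s allowed.

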